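# Kit the power-supply parts

## Robot

A 7-joint arm with a two-finger parallel gripper is mounted at the origin on the work surface. World frame = base frame: x ahead of the robot, y to its left, z up, the work surface at z = 0. Lengths are in m, angles in rad, forces in N, time in s.
With the tool pointing down it reaches from about 0.425 to 0.95 m from the base axis. Payload 16.7 kg.
Tool frame: the origin (TCP) lies at the centre of the arm's flange, where the gripper is bolted on; the fingertips stand 199 mm ahead of it and the grasp point (between the pads) lies 180 mm ahead of it; z points along the fingers, y is the line along which they close (so a half turn about z gives the same grasp; the last joint's range is limited). The gripper opens to 94 mm and grips with 3 to 60 N. Pads are 16 mm wide; open, the fingers measure 119 mm over their backs; the gripper's body (75 mm by 177 mm) begins 78 mm behind the grasp point.
Start: joints at [-1.373, 0.426, 0.074, 1.606, -0.034, 1.111, -0.067], TCP at [0.23, 0.635, 0.405] pointing down, gripper open.
Joint ranges: [-2.85, 2.85], [-0.5, 2.14], [-1.23, 1.37], [0.21, 2.46], [-1.02, 4.16], [0.16, 2.05], [-2.73, 2.73]. Speed limits (rad/s): [1.89, 1.89, 2.39, 2.39, 3.01, 3.01, 3.01].

## Interface

Orientations are given as a rotation vector (axis times angle).
In Python, from cell import env, optics, close_job gives the robot as it stands.
- The arm moves only by the tool move_arm, never from a script. Its argument "motion" is a list of rows, each a list of 4 numbers: the shift along the tool's x, y, z in units of 25 mm (1.0 is 25 mm), then the turn about the tool's z in units of 5 degrees (1.0 is 5 degrees). A call has 1 to 10 rows; each row shifts and turns the commanded pose from where the row before left it, along the tool's axes as they then stand; what a row does not reach is not made up. A row lasts 1/12 s, in which the tool goes at most 41.7 mm and 7.16 degrees, less where a joint would pass 70% of its speed; a pose out of reach is approached as far as the arm can. A call is refused whole if a number of a shift passes 1 or a number of a turn 1, either way. A call with a gripper value outside its range is refused whole. "grip" is the opening, from 0 (shut) to 1 (fully open), set as the call begins (left out, the last holds). The fingers move at their own pace and stop on an object; "force" is the grip in N (left out, the last holds). Time passes only in rows, so rows that do not move let the fingers close. It gives the time, the measured TCP pose, the force, the opening and the grip force at its end, in the units of the state.
- env.state(): the state, without advancing time (a new reading comes with each control period).
- optics.grab_frame(name): name is "scene" or "top"; returns the picture (384x512x3 uint8, red, green, blue); there is no depth.
- optics.camera_info(name): a dict with "fx", "fy", "cx", "cy" (pixels), "extrinsics" (4x4, takes a point from camera to world coordinates). Camera axes: x right, y up, looking along -z (the intrinsics and any distortion apply to the point x, -y, -z); pixel columns grow to the right and rows downward; lengths in m; the calibration is good to about 2 mm. A picture is of the moment at which its call begins. camera_info takes no time and is no camera call.
- close_job(): hands the job in; it is judged then, once.
The state is a dict: "time": time; "joint_positions": joint angles; "joint_velocities": joint speeds; "joint_torque": joint torques, N m; "position": TCP position; "ee_rot": TCP orientation; "wrist_force": force on the tool from outside, world axes, zero at the start; "wrist_torque": the same for the moment, N m; "gripper_width": opening from 0.0 (shut) to 1.0 (fully open); "gripper_force": force on a finger pad.
Only numpy, scipy, OpenCV 4.12 (cv2) and the standard library are available. Lean on these libraries where they do the work, as an engineer would, in place of code of your own. Each camera call takes 0.05 s, during which the arm holds its last target. There are 200 camera calls.

## Task

Fill the kit tray for the next power-supply board: stand the large capacitor in the round cup, put the large ring choke over the post, and stand the large heat sink in the rectangular pocket, each upright and fully seated. The smaller capacitor, choke and heat sink belong to another job: leave them where they lie. Let go of everything at the end.

Things in the scene. Friction and masses are not known exactly. Their poses are not given: they have to be found in the camera images.
- kit_tray: Open grey plastic tray fixed to the bench, 290 mm (its x) by 140 mm (its y), walls 4 mm thick and 18 mm high, floor 4 mm thick. Origin: centre of its underside, on the bench. Three white nests stand on its floor in a row along its x axis, at -88, 0 and +88 mm; which nest is where changes.
- cup_nest: White round cup fixed in the tray, the place for the large capacitor: outside diameter 64 mm, height 18 mm, inside diameter 56 mm, floor 4 mm thick. Origin: centre of its underside (4 mm above the bench), z up.
- post_nest: White disc (diameter 60 mm, 4 mm thick) fixed in the tray, with a central upright post of diameter 14 mm, tapered at its tip, that rises 18 mm above the disc; the place for the large choke, which lies flat on the disc with the post through its hole. Origin: centre of its underside (4 mm above the bench), z up.
- pocket_nest: White rectangular pocket fixed in the tray, the place for the large heat sink: outside 66 mm (its x, parallel to the tray's x) by 50 mm (its y), 12 mm high, walls 3 mm, floor 4 mm thick, so inside 60 by 44 mm and 8 mm deep. Origin: centre of its underside (4 mm above the bench), z up.
- capacitor: Large can capacitor standing upright loose on the bench: black cylinder, diameter 42 mm, height 55 mm, aluminium top with two screw terminals that stand 2 mm higher; about 110 g. Origin: centre of its underside, z up.
- small_capacitor: Look-alike that stays: same kind of can capacitor, standing, diameter 27 mm, height 38 mm. Origin: centre of its underside.
- choke: Large ring choke (toroid, grey core with copper turns) lying flat loose on the bench: outside diameter 54 mm, hole diameter 26 mm, height 22 mm; about 130 g. Origin: centre of its underside, z up along the hole.
- small_choke: Look-alike that stays: same kind of ring choke, lying flat, outside diameter 34 mm, hole 12 mm, height 16 mm. Origin: centre of its underside.
- heatsink: Large finned aluminium heat sink standing upright loose on the bench, fins vertical: 48 mm (its x) by 32 mm (its y) by 42 mm high; a 5 mm plate forms its +y face and seven fins run from it to the -y face, so it can be gripped across its y; about 80 g. Origin: centre of its underside, z up.
- small_heatsink: Look-alike that stays: same kind of heat sink with four fins, standing, 28 mm (x) by 20 mm (y) by 28 mm high. Origin: centre of its underside.
There are look-alikes about, which are no part of the job. What is shaped like the pocket_nest but green or purple is not meant. Leave any turquoise look-alike of the heatsink alone.

How it is judged:
At the end, for the whole second after the job is handed in: Large capacitor in the cup, large choke over the post, large heat sink in the pocket: each within 10 mm of its nest's centre, its underside within 3 mm of the nest's floor, upright within 0.1 rad, at rest. The three small look-alikes are within 30 mm of where they started (horizontal distance between capacitor and cup_nest below 0.01 m and z of capacitor in the frame of cup_nest between 0.001 and 0.0075 m and angle between each of capacitor, choke, heatsink's own z axis and vertical below 0.1 rad and linear speed of each of capacitor, choke, heatsink below 0.02 m/s and angular speed of each of capacitor, choke, heatsink below 0.2 rad/s and horizontal distance between choke and post_nest below 0.01 m and z of choke in the frame of post_nest between 0.001 and 0.0075 m and horizontal distance between heatsink and pocket_nest below 0.01 m and z of heatsink in the frame of pocket_nest between 0.001 and 0.0075 m and distance of each of small_capacitor, small_choke, small_heatsink from where it was at the start of the episode below 0.03 m); the robot touches nothing.
It fails at once if a small look-alike was moved by more than 30 mm (distance of any of small_capacitor, small_choke, small_heatsink from where it was at the start of the episode above 0.03 m).
It also fails if it takes over 80 s, if anything falls off the work surface, if the arm or the gripper's body presses on something with over 40 N, if the wrist force passes 120 N, or if a joint passes its speed limit or range.

## Working session

There is one attempt and no reset: what is moved stays moved. The work goes in short steps, Python scripts to look and compute and a tool call to move; the robot and the scene stay as the last step left them, time stands still between calls to the robot, and variables do not carry over. Pictures are saved under pics/ and viewed, at most 14 in all, crops included, and the job is handed in when it is done.

Besides the shell and the picture viewer there is one more tool, called after ">>>" as name(argument=value, ...) on one line, values as JSON. move_arm: Moves the arm, as the interface text tells. Its arguments: {"type":"object","properties":{"motion":{"type":"array"},"grip":{"type":"number"},"force":{"type":"number"}},"required":["motion"]}

```bash
mkdir -p pics; ls; python3 - <<'E'
from cell import env, optics
import cv2
for n in("top","scene"):
    f=optics.grab_frame(n); cv2.imwrite(f"pics/{n}0.png",f[:,:,::-1]); i=optics.camera_info(n); print(n,i)
s=env.state(); print(s)
E
```

```text
pics
top {'fx': 451.4164735755178, 'fy': 451.4164735755178, 'cx': 253.32021313619052, 'cy': 189.47189367949935, 'extrinsics': array([[ 2.10418703e-02,  9.82111686e-01, -1.87119949e-01,
         3.50715388e-01],
       [-9.99750083e-01,  1.92559700e-02, -1.13568783e-02,
         5.50021548e-04],
       [-7.55054683e-03,  1.87312155e-01,  9.82271422e-01,
         1.03829660e+00],
       [ 0.00000000e+00,  0.00000000e+00,  0.00000000e+00,
         1.00000000e+00]])}
scene {'fx': 471.24114411480326, 'fy': 471.24114411480326, 'cx': 249.949776543732, 'cy': 197.71254494020323, 'extrinsics': array([[ 0.12892653, -0.53168863,  0.83706938,  1.40639971],
       [ 0.99164296,  0.07313397, -0.10628101, -0.10403676],
       [-0.0047098 ,  0.8437764 ,  0.5366742 ,  0.62871959],
       [ 0.        ,  0.        ,  0.        ,  1.        ]])}
{'time': 0.1, 'joint_positions': array([-1.3724775 ,  0.42664874,  0.07387226,  1.60650815, -0.03407723,
        1.11077841, -0.06709207]), 'joint_velocities': array([ 0.00024674, -0.00207705,  0.0002781 , -0.00068032,  0.00014575,
        0.00067475,  0.00030441]), 'joint_torque': array([ 6.18762875e-03, -9.37467384e+01,  3.67632732e+00, -4.55051994e+01,
       -4.85616527e-02,  1.68273342e-02,  4.66932579e-05]), 'position': array([0.23004348, 0.63442743, 0.4040753 ]), 'ee_rot': array([-5.43634226e-01, -3.09411119e+00,  1.69613385e-03]), 'wrist_force': array([-0.69950266,  0.25477743, -0.37529827]), 'wrist_torque': array([-0.03705123,  0.0095181 ,  0.02031197]), 'gripper_force': 0.0, 'gripper_width': 0.9984214463228317}
```

View pics/top0.png

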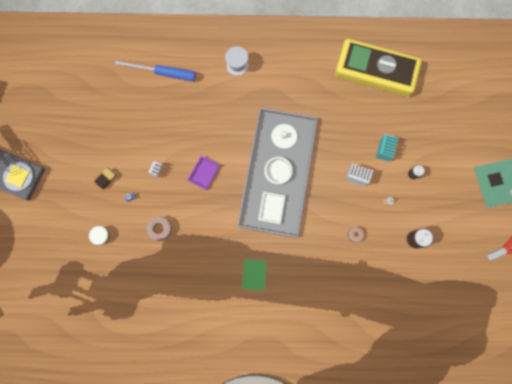

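View pics/scene0.png

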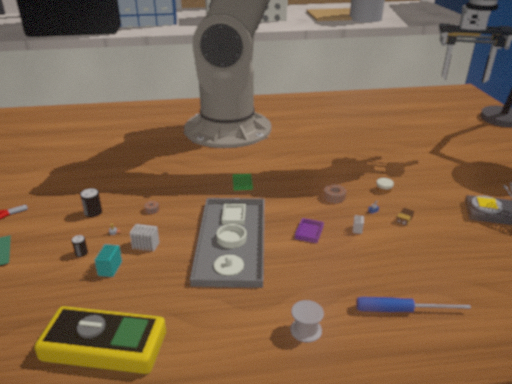

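Top view: the tray is around (280,172), with the post at (284,135), the cup at (278,170) and the pocket at (272,207). The candidates are:
- **Capacitors:** (423,238) and (417,171). The first is bigger, so it should be the large one.
- **Chokes:** (158,228) and (356,234). The first is bigger.
- **Heat sinks:** (360,174) is a grey one with many fins, (155,168) is the small grey one, and (388,147) is the turquoise one to leave alone.

The green (254,275) and purple (204,172) pockets are decoys.

I'll confirm these in enlarged crops with measurements.

```bash
cat > h.py <<'E'
import numpy as np, cv2
from cell import env, optics
def ray(n,u,v):
    i=optics.camera_info(n);E=i["extrinsics"]
    return E[:3,3],E[:3,:3]@np.array([(u-i["cx"])/i["fx"],-(v-i["cy"])/i["fy"],-1.])
def pix(n,u,v,z):
    o,d=ray(n,u,v); return (o+d*(z-o[2])/d[2])[:2]
def proj(n,p):
    i=optics.camera_info(n);E=i["extrinsics"]; c=E[:3,:3].T@(np.array(p)-E[:3,3])
    return np.array([i["cx"]+i["fx"]*c[0]/-c[2], i["cy"]-i["fy"]*c[1]/-c[2]])
E
python3 - <<'E'
import cv2,numpy as np
t=cv2.imread('pics/top0.png');s=cv2.imread('pics/scene0.png')
c=lambda im,u,v,r=24:cv2.resize(im[v-r:v+r,u-r:u+r],(260,260),interpolation=cv2.INTER_CUBIC)
m=np.vstack([np.hstack([c(t,423,238),c(t,158,228),c(t,360,174)]),np.hstack([c(t,417,171),c(t,155,168),c(t,356,234)])])
cv2.imwrite('pics/m1.png',m)
cv2.imwrite('pics/m2.png',cv2.resize(t[100:245,230:330],(552,600*1),interpolation=cv2.INTER_CUBIC))
E
```

```text
(no output)
```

View pics/m1.png

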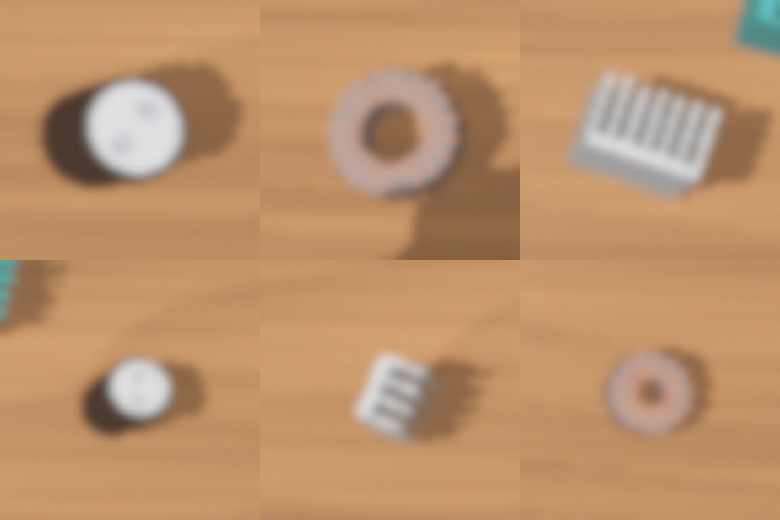

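View pics/m2.png

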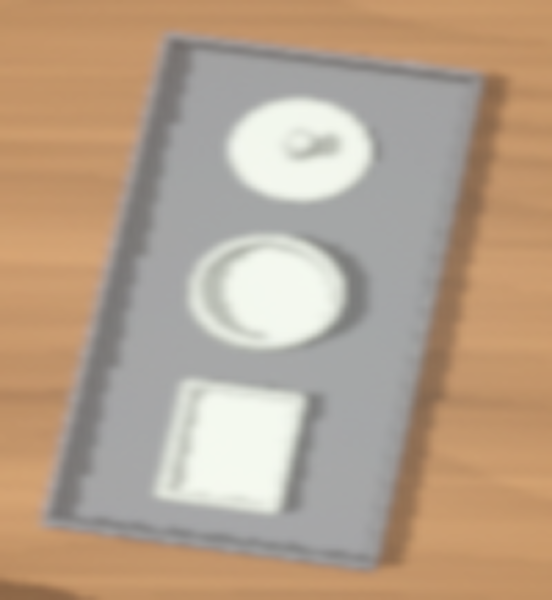

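The top row of the crops shows the large capacitor at (423,238), the large choke at (158,228) and the 7-fin grey heat sink at (360,174). Their smaller twins are in the bottom row. The tray crop shows the post, cup and pocket from top to bottom. Next I'll measure.

```bash
python3 - <<'E'
from h import *
t=cv2.imread('pics/top0.png'); hsv=cv2.cvtColor(t,cv2.COLOR_BGR2HSV); S,V=hsv[...,1],hsv[...,2]
np.set_printoptions(precision=4,suppress=True)
def blob(mask,u,v,r):
    m=np.zeros_like(S); m[v-r:v+r,u-r:u+r]=(mask[v-r:v+r,u-r:u+r]*255)
    cs,_=cv2.findContours(m,cv2.RETR_EXTERNAL,cv2.CHAIN_APPROX_NONE); return max(cs,key=cv2.contourArea)
def rep(name,c,z):
    (u,v),ax,a=cv2.fitEllipse(c) if len(c)>5 else None
    r=cv2.boundingRect(c); k=1e3/451*(1.02-z)
    print(name,(u,v),'axes mm',np.array(ax)*k,pix('top',u,v,z))
white=(S<40)&(V>150)
rep('cap',blob(white,423,238,14),423 and .055)
rep('choke',blob(S<75,158,228,17),.018)
w2=(S<25)&(V>205)
for n,u,v,z,r in(('post',284,135,.008,18),('cup',278,170,.022,18)): rep(n,blob(w2,u,v,r),z)
c=blob(w2,272,207,19); b=cv2.minAreaRect(c); print('pocket',b,pix('top',*b[0],.014)); P=cv2.boxPoints(b); print(np.array([pix('top',*p,.016) for p in P]))
hs=blob(S<75,360,174,17)
co=np.array([(608,72),(582,143),(697,185),(722,108)],float); co=(co-[520,0])/5.417+[336,150]
W=np.array([pix('top',*p,.042) for p in co]); print('hs',co,W,W.mean(0),np.linalg.norm(W-np.roll(W,1,0),axis=1))
for a,bb in((1,2),(0,3)): d=W[bb]-W[a]; print('yaw x dir',np.degrees(np.arctan2(d[1],d[0])))
# tray outer corners top rim z=.018
tc=np.array([(165,33),(483,72),(381,570),(43,524)],float)/[5.52,4.138]+[230,100]
T=np.array([pix('top',*p,.018) for p in tc]);print('tray',T,T.mean(0)); d=T[0]-T[3];print(np.degrees(np.arctan2(d[1],d[0])));d=T[1]-T[2];print(np.degrees(np.arctan2(d[1],d[0])),np.linalg.norm(d))
s=env.state();print(s['ee_rot'],cv2.Rodrigues(s['ee_rot'])[0])
for n,u,v in(('cap',.0,0),):pass
E
```

```text
cap (423.56170654296875, 237.10557556152344) axes mm [35.4918 37.8576] [ 0.4402 -0.3593]
choke (158.24708557128906, 228.19606018066406) axes mm [49.3025 51.4727] [0.4515 0.226 ]
post (283.694580078125, 135.7051544189453) axes mm [52.5093 55.9332] [ 0.6784 -0.057 ]
cup (277.65753173828125, 170.0749969482422) axes mm [57.9006 58.7448] [ 0.591  -0.0429]
pocket ((271.1839904785156, 207.48800659179688), (22.181795120239258, 28.80055809020996), 10.30484676361084) [ 0.5046 -0.0294]
[[ 0.4757  0.0009]
 [ 0.5415 -0.0097]
 [ 0.5332 -0.06  ]
 [ 0.4676 -0.0488]]
hs [[352.2452 163.2915]
 [347.4454 176.3984]
 [368.6749 184.1517]
 [373.29   169.9372]] [[ 0.6053 -0.211 ]
 [ 0.5747 -0.1996]
 [ 0.5578 -0.2469]
 [ 0.5908 -0.2582]] [ 0.5821 -0.2289] [0.0494 0.0327 0.0502 0.0349]
yaw x dir -109.68470491823987
yaw x dir -107.15640975273834
tray [[ 0.743   0.0009]
 [ 0.722  -0.1361]
 [ 0.4364 -0.0929]
 [ 0.4587  0.0457]] [ 0.59   -0.0456]
-8.968981350297792
-8.595602747602339 0.2888169664601131
[-0.5436 -3.0941  0.0017] [[-0.9401  0.3409 -0.0003]
 [ 0.3409  0.9401 -0.001 ]
 [-0.0001 -0.0011 -1.    ]]
```

>>> move_arm(motion=[[0,0,0,-0.75],[0,0,0,-0.75],[0,0,0,-0.75],[-0.75,-1,0,0],[-0.75,-1,0,0],[-0.75,-1,0,0],[-0.75,-1,0,0],[-0.75,-1,0,0],[-0.75,-1,0,0],[-0.75,-1,0,0]], grip=1, force=20)

```text
time: 0.93
position: [0.3339, 0.4402, 0.4044]
ee_rot: [-0.238, -3.132, 0.001]
wrist_force: [0.3, 0.6, 0.2]
gripper_width: 0.998
gripper_force: 0.0
```

>>> move_arm(motion=[[-0.75,-1,0,0],[-0.75,-1,0,0],[-0.75,-1,0,0],[-0.75,-1,0,0],[-0.75,-1,0,0],[-0.75,-1,0,0],[-0.75,-1,0,0],[-0.75,-0.75,0,0],[0,0,0,0],[0,0,0,0]])

```text
time: 1.77
position: [0.4529, 0.2265, 0.4046]
ee_rot: [-0.242, -3.132, 0.0]
wrist_force: [-0.8, 0.7, 0.3]
gripper_width: 1.0
gripper_force: 0.0
```

```bash
cat >> h.py <<'E'
def go(x,y,z,head):
    "units of tool x,y,z and turn to reach TCP x,y,z with tool y heading (deg); shift in axes after the turn"
    s=env.state(); R=cv2.Rodrigues(s["ee_rot"])[0]; h=np.degrees(np.arctan2(R[1,1],R[0,1]))
    dt=-((head-h+180)%360-180); a=np.radians(head); yv=np.array([np.cos(a),np.sin(a),0]); zv=np.array([0,0,-1.]); xv=np.cross(yv,zv)
    d=np.array([x,y,z])-s["position"]
    print("t",round(s["time"],2),"pos",s["position"].round(4),"head",h.round(2),"tilt",R[:,2].round(4)); print("shift",[round(float(d@v)/.025,2) for v in(xv,yv,zv)],"turn",round(dt/5,2),"q",s["joint_positions"].round(2),"w",round(s["gripper_width"],3),"F",s["wrist_force"].round(1))
E
python3 -c "
from h import *
go(.4515,.226,.203,81.2)"
```

```text
t 1.77 pos [0.4529 0.2265 0.4046] head 81.16 tilt [-2.e-04 -3.e-04 -1.e+00]
shift [0.05, -0.03, 8.06] turn -0.01 q [-0.82  0.15  0.25  1.99 -0.04  1.01  0.87] w 1.0 F [-0.8  0.7  0.3]
```

>>> move_arm(motion=[[0.05,0,1,0],[0,0,1,0],[0,0,1,0],[0,0,1,0],[0,0,1,0],[0,0,1,0],[0,0,1,0],[0,0,0.5,0],[0,0,0.5,0],[0,0,0,0]])

```text
time: 2.6
position: [0.4499, 0.2286, 0.2024]
ee_rot: [-0.235, -3.13, 0.003]
wrist_force: [-0.8, -0.7, 0.4]
gripper_width: 1.003
gripper_force: 0.0
```

>>> move_arm(motion=[[0,0,0,0],[0,0,0,0],[0,0,0,0],[0,0,0,0],[0,0,0,0],[0,0,0,0],[0,0,0,0],[0,0,0,0],[0,0,0,0],[0,0,0,0]], grip=0, force=20)

```text
time: 3.43
position: [0.4513, 0.2278, 0.205]
ee_rot: [0.238, 3.132, 0.0]
wrist_force: [-1.4, -0.9, 7.7]
gripper_width: 0.577
gripper_force: 20.0
```

```bash
python3 -c "
from h import *
go(.678,-.0572,.30,81.2)
for n in('top','scene'): cv2.imwrite(f'pics/{n}1.png',optics.grab_frame(n)[:,:,::-1])
t=cv2.imread('pics/top1.png')[190:265,115:205];s=cv2.imread('pics/scene1.png')[130:230,290:390]
cv2.imwrite('pics/m3.png',np.hstack([cv2.resize(t,(400,400)),cv2.resize(s,(400,400))]))"
```

```text
t 3.43 pos [0.4513 0.2278 0.205 ] head 81.32 tilt [ 2.e-04  2.e-04 -1.e+00]
shift [-10.7, -9.88, -3.8] turn 0.02 q [-0.76  0.44  0.2   2.14 -0.16  0.57  0.97] w 0.577 F [-1.4 -0.9  7.7]
```

View pics/m3.png

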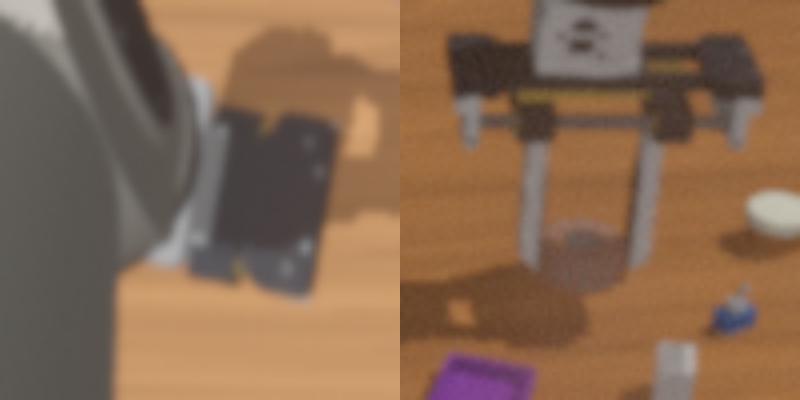

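>>> move_arm(motion=[[0,0,-0.5,0],[0,0,-1,0],[0,0,-1,0],[0,0,-1,0],[0,0,-0.5,0],[-0.9,-0.8,0,0],[-0.9,-0.8,0,0],[-0.9,-0.8,0,0],[-0.9,-0.8,0,0],[-0.9,-0.8,0,0]])

```text
time: 4.37
position: [0.5479, 0.1107, 0.3047]
ee_rot: [-0.237, -3.132, -0.0]
wrist_force: [0.3, 0.7, -2.4]
gripper_width: 0.574
gripper_force: 20.0
```

>>> move_arm(motion=[[-0.9,-0.8,0,0],[-0.9,-0.8,0,0],[-0.9,-0.8,0,0],[-0.9,-0.8,0,0],[-0.9,-0.8,0,0],[-0.9,-0.9,0,0],[-0.8,-0.9,0,0],[0,0,0,0],[0,0,0,0],[0,0,0,0]])

```text
time: 5.2
position: [0.6783, -0.0545, 0.3042]
ee_rot: [-0.238, -3.131, -0.0]
wrist_force: [-0.7, 0.5, -1.2]
gripper_width: 0.578
gripper_force: 20.0
```

```bash
python3 -c "
from h import *
go(.678,-.0572,.213,81.2)
for n in('top','scene'): cv2.imwrite(f'pics/{n}2.png',optics.grab_frame(n)[:,:,::-1])
t=cv2.imread('pics/top2.png')[80:240,220:340];s=cv2.imread('pics/scene2.png')[150:300,170:320]
cv2.imwrite('pics/m4.png',np.hstack([cv2.resize(t,(400,533))[:500],cv2.resize(s,(400,500))]))"
```

```text
t 5.2 pos [ 0.6783 -0.0545  0.3042] head 81.31 tilt [-1.1e-03  4.0e-04 -1.0e+00]
shift [-0.0, -0.11, 3.65] turn 0.02 q [-0.24  0.55  0.32  1.69 -0.2   0.94  1.57] w 0.578 F [-0.7  0.5 -1.2]
```

View pics/m4.png

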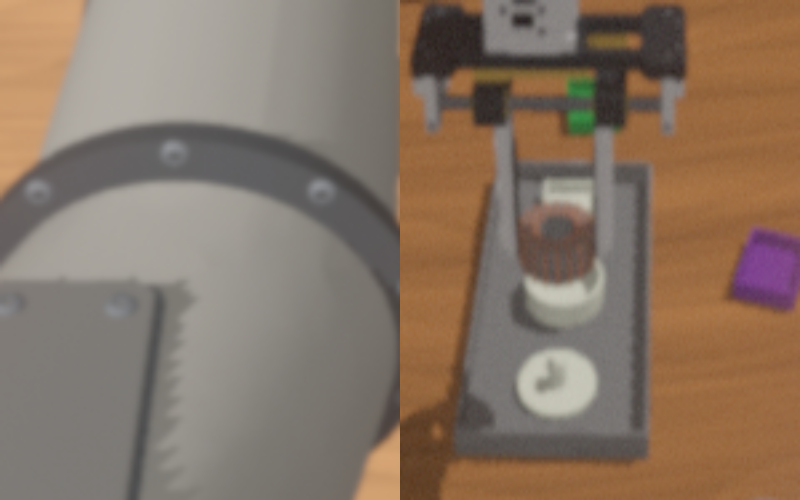

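```bash
python3 -c "
from h import *
print(proj('scene',[.6783,-.0545,.110]),'top',proj('scene',[.6783,-.0545,.121]),'post tip',proj('scene',[.678,-.0572,.026]),'disc',proj('scene',[.678,-.0572,.008]))"
```

```text
[227.6278698  222.47881438] top [227.45182509 217.71374718] post tip [227.53404284 256.91052332] disc [227.80465151 263.8583789 ]
```

The scene crop shows the choke gripped level at about (228,222). The disc centre is at (229,265), where I predicted it, so I'm lowering the choke.

>>> move_arm(motion=[[0,-0.1,0.5,0],[0,0,0.5,0],[0,0,0.5,0],[0,0,0.5,0],[0,0,0.4,0],[0,0,0.4,0],[0,0,0.4,0],[0,0,0.2,0],[0,0,0.2,0],[0,0,0,0]])

```text
time: 6.13
position: [0.6782, -0.0573, 0.2138]
ee_rot: [-0.238, -3.132, 0.0]
wrist_force: [-0.3, -1.0, -1.6]
gripper_width: 0.578
gripper_force: 20.0
```

```bash
python3 -c "
from h import *
go(.678,-.0572,.213,81.2)"
```

```text
t 6.13 pos [ 0.6782 -0.0573  0.2138] head 81.32 tilt [-8.e-04 -1.e-04 -1.e+00]
shift [0.01, 0.0, 0.03] turn 0.02 q [-0.21  0.66  0.28  1.74 -0.24  0.78  1.61] w 0.578 F [-0.3 -1.  -1.6]
```

>>> move_arm(motion=[[0,0,0.05,0],[0,0,0,0],[0,0,0,0],[0,0,0,0],[0,0,-0.4,0],[0,0,-0.6,0],[0,0,-1,0],[0,0,-1,0],[0,0,-1,0],[0,0,-0.5,0]], grip=0.72)

```text
time: 6.97
position: [0.6788, -0.0576, 0.3308]
ee_rot: [0.238, 3.128, 0.001]
wrist_force: [0.0, -0.4, 1.1]
gripper_width: 0.716
gripper_force: 0.0
```

```bash
python3 -c "
from h import *
go(.4402,-.3593,.219,81.2)"
```

```text
t 6.97 pos [ 0.6788 -0.0576  0.3308] head 81.3 tilt [ 4.6e-03  1.0e-04 -1.0e+00]
shift [7.59, -13.38, 4.47] turn 0.02 q [-0.25  0.52  0.33  1.67 -0.2   0.98  1.57] w 0.716 F [ 0.  -0.4  1.1]
```

>>> move_arm(motion=[[0.5,-0.9,0,0],[0.5,-0.9,0,0],[0.5,-0.9,0,0],[0.5,-0.9,0,0],[0.5,-0.9,0,0],[0.5,-0.9,0,0],[0.5,-0.9,0,0],[0.5,-0.9,0,0],[0.5,-0.9,0,0],[0.5,-0.9,0,0]], grip=1)

```text
time: 7.8
position: [0.5198, -0.2617, 0.3268]
ee_rot: [0.238, 3.132, -0.0]
wrist_force: [0.6, -0.3, 0.6]
gripper_width: 1.0
gripper_force: 0.0
```

>>> move_arm(motion=[[0.5,-0.9,0,0],[0.5,-0.9,0,0],[0.5,-0.9,0,0],[0.5,-0.9,0,0],[0.5,-0.8,0,0],[0,0,0,0],[0,0,0,0]])

```text
time: 8.38
position: [0.4414, -0.3612, 0.3267]
ee_rot: [0.242, 3.132, -0.001]
wrist_force: [-0.3, 0.2, -0.7]
gripper_width: 1.004
gripper_force: 0.0
```

```bash
python3 -c "
from h import *
go(.4402,-.3593,.219,81.2)
for n in('top','scene'): cv2.imwrite(f'pics/{n}3.png',optics.grab_frame(n)[:,:,::-1])
t=cv2.imread('pics/top3.png')[80:240,220:340];s=cv2.imread('pics/scene3.png')[150:300,170:320]
cv2.imwrite('pics/m5.png',np.hstack([cv2.resize(t,(400,533))[:500],cv2.resize(s,(400,500))]))"
```

```text
t 8.38 pos [ 0.4414 -0.3612  0.3267] head 81.17 tilt [ 7.e-04 -4.e-04 -1.e+00]
shift [0.06, 0.07, 4.31] turn -0.01 q [ 0.24  0.36  0.42  1.94 -0.19  0.88  2.17] w 1.004 F [-0.3  0.2 -0.7]
```

View pics/m5.png

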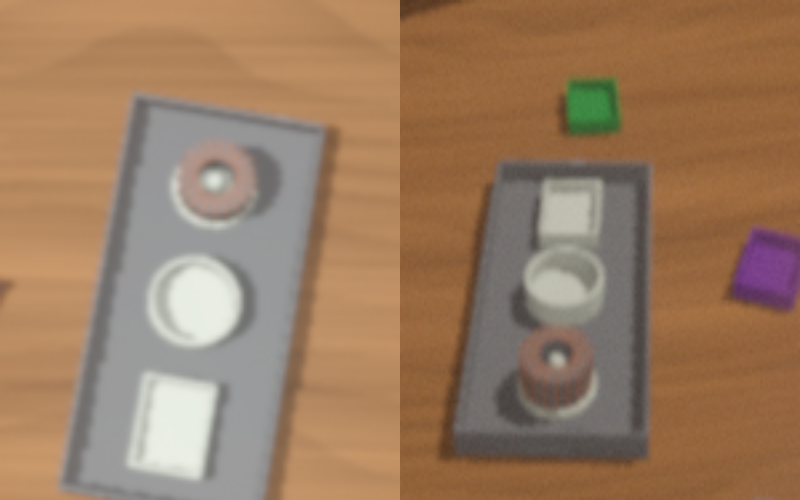

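The choke sits over the post in both views, at about (284,132) in the top view. Next is the capacitor.

>>> move_arm(motion=[[0.06,0.07,0.5,0],[0,0,0.7,0],[0,0,0.7,0],[0,0,0.7,0],[0,0,0.7,0],[0,0,0.5,0],[0,0,0.5,0],[0,0,0,0]])

```text
time: 9.15
position: [0.4412, -0.3573, 0.2165]
ee_rot: [-0.236, -3.13, -0.002]
wrist_force: [-0.7, 0.1, -0.5]
gripper_width: 1.002
gripper_force: 0.0
```

>>> move_arm(motion=[[0,0,0,0],[0,0,0,0],[0,0,0,0],[0,0,0,0],[0,0,0,0],[0,0,0,0],[0,0,0,0],[0,0,0,0],[0,0,0,0],[0,0,0,0]], grip=0, force=20)

```text
time: 9.98
position: [0.4412, -0.3583, 0.2185]
ee_rot: [0.238, 3.133, -0.0]
wrist_force: [-0.1, -0.3, 2.6]
gripper_width: 0.443
gripper_force: 20.0
```

```bash
python3 -c "
from h import *
go(.591,-.0435,.32,81.2)"
```

```text
t 9.98 pos [ 0.4412 -0.3583  0.2185] head 81.32 tilt [ 1.e-04 -1.e-04 -1.e+00]
shift [-4.0, 13.36, -4.06] turn 0.02 q [ 0.29  0.52  0.35  2.01 -0.28  0.67  2.24] w 0.443 F [-0.1 -0.3  2.6]
```

>>> move_arm(motion=[[0,0,-0.5,0],[0,0,-1,0],[0,0,-1,0],[0,0,-1,0],[0,0,-0.5,0],[-0.3,0.9,0,0],[-0.3,0.9,0,0],[-0.3,0.9,0,0],[-0.3,0.9,0,0],[-0.3,0.9,0,0]])

```text
time: 10.82
position: [0.4954, -0.2515, 0.3186]
ee_rot: [-0.238, -3.132, -0.0]
wrist_force: [-0.3, 1.0, -1.6]
gripper_width: 0.443
gripper_force: 20.0
```

>>> move_arm(motion=[[-0.3,0.9,0,0],[-0.3,0.9,0,0],[-0.3,0.9,0,0],[-0.3,0.9,0,0],[-0.3,0.9,0,0],[-0.2,0.9,0,0],[-0.2,0.9,0,0],[-0.2,0.9,0,0],[-0.2,0.9,0,0],[-0.2,0.8,0,0]])

```text
time: 11.65
position: [0.5907, -0.0406, 0.3184]
ee_rot: [-0.237, -3.132, -0.0]
wrist_force: [0.2, 0.7, -1.8]
gripper_width: 0.442
gripper_force: 20.0
```

>>> move_arm(motion=[[0,0,0,0],[0,0,0,0]])

```text
time: 11.82
position: [0.5907, -0.0409, 0.3183]
ee_rot: [-0.234, -3.132, 0.0]
wrist_force: [-0.8, -1.0, -1.3]
gripper_width: 0.445
gripper_force: 20.0
```

```bash
python3 -c "
from h import *
go(.591,-.0435,.2265,81.2)
cv2.imwrite('pics/scene4.png',optics.grab_frame('scene')[:,:,::-1])
s=cv2.imread('pics/scene4.png')[150:300,170:320]
cv2.imwrite('pics/m6.png',cv2.resize(s,(600,600)))
p=env.state()['position'];print('top',4*(proj('scene',[p[0],p[1],p[2]-.2185+.055])-[170,150]),'bot',4*(proj('scene',[p[0],p[1],p[2]-.2185])-[170,150]),'cup',4*(proj('scene',[.591,-.0435,.022])-[170,150]))"
```

```text
t 11.82 pos [ 0.5907 -0.0409  0.3183] head 81.45 tilt [-5.e-04 -0.e+00 -1.e+00]
shift [-0.03, -0.1, 3.67] turn 0.05 q [-0.29  0.4   0.32  1.89 -0.16  0.88  1.53] w 0.445 F [-0.8 -1.  -1.3]
top [236.72906931 113.88578063] bot [239.74938614 206.07794019] cup [241.32644096 328.27515766]
```

View pics/m6.png

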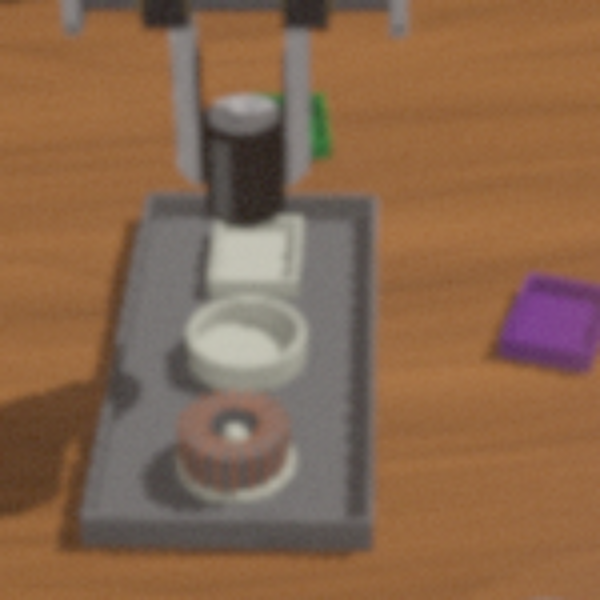

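The capacitor hangs upright, with its top at (245,115) in the crop. The cup is at (247,330), so the two line up within about 1 mm.

>>> move_arm(motion=[[0,-0.1,0.5,0],[0,0,0.5,0],[0,0,0.5,0],[0,0,0.5,0],[0,0,0.4,0],[0,0,0.4,0],[0,0,0.4,0],[0,0,0.2,0],[0,0,0.25,0],[0,0,0,0]])

```text
time: 12.7
position: [0.5902, -0.0446, 0.2264]
ee_rot: [-0.238, -3.132, 0.0]
wrist_force: [0.1, 0.2, -1.1]
gripper_width: 0.444
gripper_force: 20.0
```

```bash
python3 -c "
from h import *
go(.591,-.0435,.2265,81.2)"
```

```text
t 12.7 pos [ 0.5902 -0.0446  0.2264] head 81.32 tilt [-4.e-04 -2.e-04 -1.e+00]
shift [-0.02, 0.05, -0.01] turn 0.02 q [-0.25  0.52  0.28  1.94 -0.21  0.7   1.58] w 0.444 F [ 0.1  0.2 -1.1]
```

>>> move_arm(motion=[[0,0,0,0],[0,0,0,0],[0,0,0,0],[0,0,0,0],[0,0,-0.4,0],[0,0,-0.8,0],[0,0,-1,0],[0,0,-1,0],[0,0,-1,0],[0,0,0,0]], grip=0.65)

```text
time: 13.53
position: [0.5913, -0.0451, 0.3377]
ee_rot: [0.238, 3.126, 0.002]
wrist_force: [0.5, -0.0, -0.0]
gripper_width: 0.645
gripper_force: 0.0
```

>>> move_arm(motion=[[0,0,0,1],[0,0,0,1],[0,0,0,1],[0,0,0,1],[0,0,0,1],[0,0,0,1],[0,0,0,1],[0,0,0,1],[0,0,0,1],[0,0,0,1]])

```text
time: 14.37
position: [0.5901, -0.0446, 0.3327]
ee_rot: [1.545, 2.735, 0.001]
wrist_force: [-0.3, -0.5, -1.1]
gripper_width: 0.649
gripper_force: 0.0
```

>>> move_arm(motion=[[0,0,0,1],[0,0,0,1],[0,0,0,1],[0,0,0,1],[0,0,0,1],[0,0,0,1],[0,0,0,1],[0,0,0,1],[0,0,0,1],[0,0,0,1]])

```text
time: 15.2
position: [0.5901, -0.0446, 0.3327]
ee_rot: [-2.556, -1.826, -0.001]
wrist_force: [-0.3, -0.7, -0.3]
gripper_width: 0.651
gripper_force: 0.0
```

```bash
python3 -c "
from h import *
go(.5821,-.2289,.211,-18.4)"
```

```text
t 15.2 pos [ 0.5901 -0.0446  0.3327] head -18.92 tilt [ 3.e-04  5.e-04 -1.e+00]
shift [-7.1, 2.02, 4.87] turn -0.1 q [-0.6   0.46  0.74  1.9  -0.38  0.93 -0.01] w 0.651 F [-0.3 -0.7 -0.3]
```

>>> move_arm(motion=[[-0.8,0.2,0,-0.1],[-0.8,0.2,0,0],[-0.8,0.2,0,0],[-0.8,0.2,0,0],[-0.8,0.2,0,0],[-0.8,0.2,0,0],[-0.8,0.2,0,0],[-0.8,0.3,0,0],[-0.7,0.3,0,0],[0,0,0,0]])

```text
time: 16.03
position: [0.5814, -0.2326, 0.3331]
ee_rot: [2.547, 1.837, -0.0]
wrist_force: [-1.1, 0.1, -0.3]
gripper_width: 0.651
gripper_force: 0.0
```

>>> move_arm(motion=[[0,0,0,0],[0,0,0,0]])

```text
time: 16.2
position: [0.5822, -0.2282, 0.3323]
ee_rot: [-2.544, -1.843, -0.001]
wrist_force: [0.2, 0.6, -0.7]
gripper_width: 0.649
gripper_force: 0.0
```

```bash
python3 -c "
from h import *
go(.5821,-.2289,.211,-18.4)
cv2.imwrite('pics/scene5.png',optics.grab_frame('scene')[:,:,::-1])
s=cv2.imread('pics/scene5.png')[160:310,70:270]
cv2.imwrite('pics/m7.png',cv2.resize(s,(800,600)))
print([(4*(proj('scene',[.5821,-.2289,z])-[70,160])).round() for z in (.042,0)],4*(proj('scene',[.591,-.0435,.063])-[70,160]))"
```

```text
t 16.2 pos [ 0.5822 -0.2282  0.3323] head -18.16 tilt [ 0.e+00  6.e-04 -1.e+00]
shift [-0.03, 0.01, 4.85] turn 0.05 q [-0.27  0.51  0.73  1.82 -0.41  0.97  0.32] w 0.649 F [ 0.2  0.6 -0.7]
[array([288., 276.]), array([298., 339.])] [639.22015282 225.62455441]
```

View pics/m7.png

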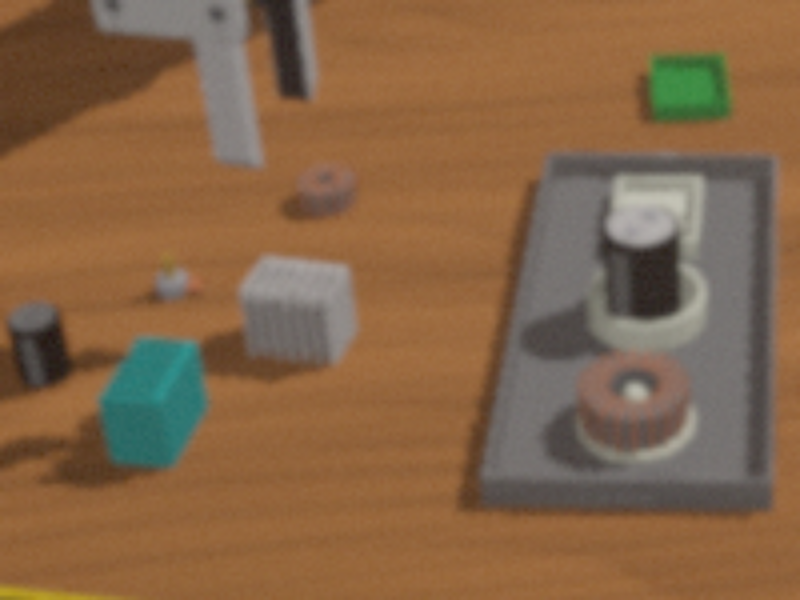

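The capacitor stands in the cup at (643,265) and the heat sink is at (297,310) in the crop, under the gripper. The front finger has a clear path past the turquoise one.

>>> move_arm(motion=[[0,0,0.5,0],[0,0,0.7,0],[0,0,0.7,0],[0,0,0.7,0],[0,0,0.7,0],[0,0,0.7,0],[0,0,0.4,0],[0,0,0.4,0],[0,0,0,0],[0,0,0,0]])

```text
time: 17.08
position: [0.5822, -0.2287, 0.2121]
ee_rot: [-2.544, -1.843, 0.001]
wrist_force: [-0.4, -0.6, 0.5]
gripper_width: 0.648
gripper_force: 0.0
```

>>> move_arm(motion=[[0,0,0,0],[0,0,0,0],[0,0,0,0],[0,0,0,0],[0,0,0,0],[0,0,0,0],[0,0,0,0],[0,0,0,0],[0,0,0,0],[0,0,0,0]], grip=0, force=20)

```text
time: 17.92
position: [0.5823, -0.2288, 0.2126]
ee_rot: [2.544, 1.842, 0.001]
wrist_force: [-0.3, 0.5, 6.8]
gripper_width: 0.341
gripper_force: 20.0
```

>>> move_arm(motion=[[0,0,-0.4,0],[0,0,-0.6,0],[0,0,-1,0],[0,0,-1,0],[0,0,-1,0],[0,0,-0.6,0],[0,0,0,0],[0,0,0,0]])

```text
time: 18.58
position: [0.5822, -0.2288, 0.3287]
ee_rot: [2.543, 1.842, 0.003]
wrist_force: [0.7, 0.7, -1.0]
gripper_width: 0.336
gripper_force: 20.0
```

```bash
python3 -c "
from h import *
go(.504,-.030,.30,81.2)"
```

```text
t 18.58 pos [ 0.5822 -0.2288  0.3287] head -18.17 tilt [ 2.1e-03 -1.0e-04 -1.0e+00]
shift [4.31, 7.38, 1.15] turn -19.87 q [-0.27  0.52  0.73  1.82 -0.42  0.96  0.33] w 0.336 F [ 0.7  0.7 -1. ]
```

>>> move_arm(motion=[[0,0,0,-1],[0,0,0,-1],[0,0,0,-1],[0,0,0,-1],[0,0,0,-1],[0,0,0,-1],[0,0,0,-1],[0,0,0,-1],[0,0,0,-1],[0,0,0,-1]])

```text
time: 19.42
position: [0.5818, -0.2287, 0.3263]
ee_rot: [-1.521, -2.747, 0.001]
wrist_force: [0.0, -0.6, -1.5]
gripper_width: 0.339
gripper_force: 20.0
```

>>> move_arm(motion=[[0,0,0,-1],[0,0,0,-1],[0,0,0,-1],[0,0,0,-1],[0,0,0,-1],[0,0,0,-1],[0,0,0,-1],[0,0,0,-1],[0,0,0,-1],[0,0,0,-0.9]])

```text
time: 20.25
position: [0.5818, -0.2287, 0.3263]
ee_rot: [-0.231, -3.131, -0.0]
wrist_force: [0.6, -0.2, -0.8]
gripper_width: 0.338
gripper_force: 20.0
```

>>> move_arm(motion=[[0.5,0.9,0,0],[0.5,0.9,0,0],[0.5,0.9,0,0],[0.5,0.9,0,0],[0.5,0.9,0,0],[0.5,0.9,0,0],[0.6,0.9,0,0],[0.7,1,0,0],[0,0,0,0],[0,0,0,0]])

```text
time: 21.08
position: [0.5027, -0.0308, 0.3267]
ee_rot: [-0.233, -3.132, -0.0]
wrist_force: [0.4, -0.6, -0.9]
gripper_width: 0.34
gripper_force: 20.0
```

```bash
python3 -c "
from h import *
go(.504,-.030,.2205,81.2)
cv2.imwrite('pics/scene6.png',optics.grab_frame('scene')[:,:,::-1])
s=cv2.imread('pics/scene6.png')[130:280,170:320]
cv2.imwrite('pics/m8.png',cv2.resize(s,(600,600)))
p=env.state()['position'];f=lambda q:(4*(proj('scene',q)-[170,130])).round();print('top',f([p[0],p[1],p[2]-.2126+.042]),'bot',f([p[0],p[1],p[2]-.2126]),'pocket rim',f([.504,-.030,.016]))"
```

```text
t 21.08 pos [ 0.5027 -0.0308  0.3267] head 81.48 tilt [-1.3e-03  2.0e-04 -1.0e+00]
shift [-0.05, 0.04, 4.25] turn 0.06 q [-0.28  0.24  0.25  2.07 -0.08  0.84  1.44] w 0.34 F [ 0.4 -0.6 -0.9]
top [241. 110.] bot [243. 178.] pocket rim [251. 326.]
```

View pics/m8.png

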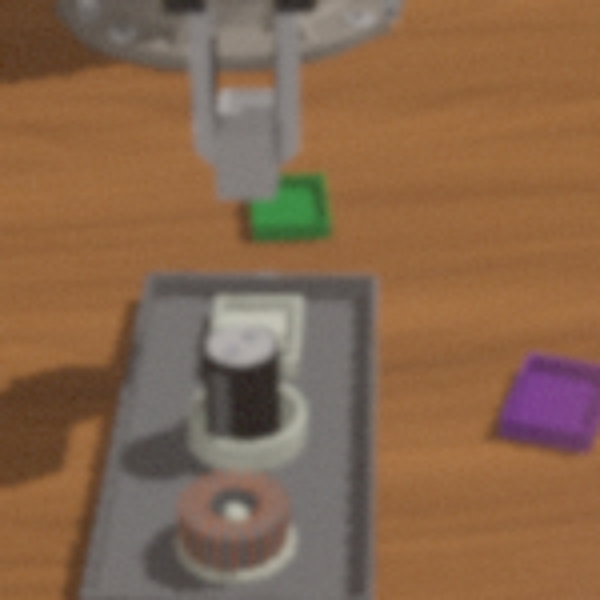

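```bash
python3 -c "
from h import *
p=env.state()['position'];f=lambda q:(4*(proj('scene',q)-[170,130])).round()
for dx in(-24,24):
  for z in(.042,0): print(dx,z,f([p[0]+.988e-3*dx,p[1]-.153e-3*dx,p[2]-.2126+z]))
for dx in(-33,33):print('rim',dx,f([.504+.988e-3*dx,-.03-.153e-3*dx,.016]))
t=cv2.imread('pics/scene6.png')[145:185,215:250]; g=cv2.cvtColor(t,cv2.COLOR_BGR2HSV)
print(g[:,14:18,2].mean(1).round()); print(g[:,14:18,1].mean(1).round())
g=cv2.cvtColor(cv2.imread('pics/scene6.png'),cv2.COLOR_BGR2HSV); print('rim col',g[195:225,236:238,2].mean(1).round())
"
```

```text
-24 0.042 [243.  90.]
-24 0 [245. 157.]
24 0.042 [238. 131.]
24 0 [240. 200.]
rim -33 [254. 295.]
rim 33 [247. 359.]
[112. 106. 117. 138. 151. 154. 153. 151. 147. 148. 150. 142. 137. 131.
 127. 126. 126. 125. 128. 130. 132. 130. 131. 130. 130. 132. 130. 131.
 132. 131. 130. 130. 130. 129. 122. 114. 105. 100.  98. 101.]
[ 41.  46.  88. 130. 147. 145. 112.  62.  27.  12.  12.  12.  15.  16.
  14.  15.  14.  14.  17.  17.  16.  14.  15.  14.  16.  14.  15.  16.
  14.  16.  14.  14.  14.  18.  32.  76. 122. 140. 132. 139.]
rim col [150. 150. 146. 138. 114.  92.  88.  91. 120. 154. 157. 152. 164. 184.
 194. 194. 185. 170. 166. 171. 174. 172. 168. 150. 120.  81.  54.  50.
  48.  50.]
```

The edges agree with the prediction to within 0.5 px: rear top edge at row 89, front bottom edge at row 198, pocket rim at row 293. Lowering it now.

>>> move_arm(motion=[[-0.05,0.05,0.5,0.05],[0,0,0.6,0],[0,0,0.6,0],[0,0,0.6,0],[0,0,0.6,0],[0,0,0.5,0],[0,0,0.4,0],[0,0,0.2,0],[0,0,0.2,0],[0,0,0,0]])

```text
time: 21.97
position: [0.5048, -0.0315, 0.2216]
ee_rot: [-0.245, -3.131, 0.001]
wrist_force: [-0.1, 0.3, -0.9]
gripper_width: 0.338
gripper_force: 20.0
```

>>> move_arm(motion=[[0,0,0.03,0],[0,0,0,0]])

```text
time: 22.13
position: [0.505, -0.0312, 0.2218]
ee_rot: [0.245, 3.131, 0.0]
wrist_force: [-0.1, -0.1, -1.7]
gripper_width: 0.337
gripper_force: 20.0
```

```bash
python3 -c "
from h import *
go(.504,-.030,.2205,81.2)"
```

```text
t 22.13 pos [ 0.505  -0.0312  0.2218] head 81.06 tilt [ 7.e-04  0.e+00 -1.e+00]
shift [0.05, 0.04, 0.05] turn -0.03 q [-0.24  0.42  0.21  2.14 -0.15  0.6   1.49] w 0.337 F [-0.1 -0.1 -1.7]
```

>>> move_arm(motion=[[0,0,0.05,0],[0,0,0,0]])

```text
time: 22.3
position: [0.5051, -0.0311, 0.2205]
ee_rot: [0.244, 3.131, 0.0]
wrist_force: [0.7, -0.1, 1.1]
gripper_width: 0.338
gripper_force: 20.0
```

>>> move_arm(motion=[[0,0,0,0],[0,0,0,0],[0,0,0,0],[0,0,0,0],[0,0,-0.4,0],[0,0,-0.8,0],[0,0,-1,0],[0,0,-1,0],[0,0,-1,0],[0,0,0,0]], grip=0.55)

```text
time: 23.13
position: [0.5058, -0.0314, 0.33]
ee_rot: [0.245, 3.126, 0.002]
wrist_force: [0.1, -0.6, 0.7]
gripper_width: 0.553
gripper_force: 0.0
```

>>> move_arm(motion=[[0,0.9,-0.3,0],[0,0.9,-0.3,0],[0,0.9,-0.3,0],[0,0.9,0,0],[0,0.9,0,0],[0,0.9,0,0],[0,0.9,0,0],[0,0.9,0,0],[0,0.9,0,0],[0,0.9,0,0]])

```text
time: 23.97
position: [0.5397, 0.1922, 0.3481]
ee_rot: [0.245, 3.132, -0.0]
wrist_force: [0.1, -0.8, 0.8]
gripper_width: 0.553
gripper_force: 0.0
```

```bash
python3 -c "
from h import *
for n in('top','scene'): cv2.imwrite(f'pics/{n}7.png',optics.grab_frame(n)[:,:,::-1])
t=cv2.imread('pics/top7.png')[100:250,225:345];s=cv2.imread('pics/scene7.png')[150:300,170:320]
cv2.imwrite('pics/m9.png',np.hstack([cv2.resize(t,(320,400)),cv2.resize(s,(400,400))]))
a=cv2.imread('pics/top0.png').astype(int);b=cv2.imread('pics/top7.png').astype(int)
for n,u,v in(('scap',415,171),('schoke',356,234),('shs',155,168)): print(n,abs(a-b)[v-12:v+12,u-12:u+12].mean())"
```

```text
scap 35.49131944444444
schoke 8.344328703703704
shs 58.56539351851852
```

View pics/m9.png

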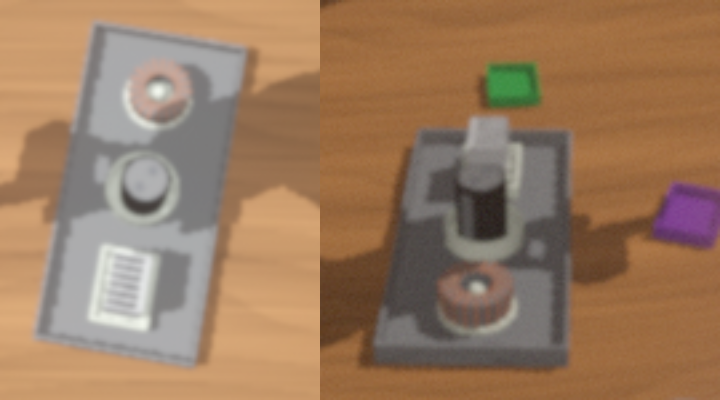

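All three parts sit upright in their nests in both views, and the gripper is clear of them. The small parts were never touched; the pixel differences come from the arm and its shadow. Handing in.

```bash
python3 -c "
from cell import close_job
print(close_job())"
```

```text
the job is handed in; nothing more can be done
None
```

The job is handed in at about 24 s of the 80 s allowed: the last pictures show the large capacitor, choke and heat sink upright in their nests, the gripper is open and clear, and the small parts were left alone; no verdict came back.

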